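# Lock the coating turntable

## Task

Turn the coating turntable by pushing its upright black handle round with the fingertips until the slot in the rim of the steel disc faces the lock bolt, then push the bolt by its red thumb plate fully home into the slot, so that the turntable is locked, and move clear. Only push with the fingers: do not pinch the handle or the plate, do not touch the freshly coated balls, their pins or the round board on the turntable, and leave the other things on the bench where they stand.

Things in the scene. Friction and masses are not known exactly. Their poses are not given: they have to be found in the camera images.
- turntable: green cast foot of the turntable, fixed to the bench: round, 184 mm across, with a 44 mm wide arm reaching 190 mm from the centre on its +y side, which carries the lock bolt. Origin at the foot's centre on the bench, z up, +y from the turntable's axis towards the lock bolt
- hub (a point): fixed point on the turntable's upright axis, at the height of the top face of the steel disc (48 mm above the bench). The disc is 200 mm across and 10 mm thick; it turns either way without stops about this axis, and friction stops it where it is left (about 2 N at the handle turns it)
- lock_point (a point): fixed point on the line of the bolt, 100 mm from the axis, 48 mm above the bench: where the slot's mouth must be for the bolt to enter
- slot_mouth (a point): middle of the slot's mouth at the disc's rim, 100 mm from the axis, on the disc's top face; moves with the disc. The single slot is 18 mm wide and runs 36 mm inwards, its mouth flared to 30 mm
- handle_top (a point): middle of the top of the upright black handle that turns with the disc: 18 mm across, 80 mm from the axis exactly opposite the slot, from 48 mm (there on a 26 mm collar 5 mm high) to 99 mm above the bench. Nothing else stands on the disc between 51 mm from the axis and its rim
- thumb_plate (a point): middle of the top edge of the red upright thumb plate at the bolt's outer end: 30 mm wide across the bolt, 8 mm thick along it, 48 to 88 mm above the bench. Axes as turntable, y outwards along the bolt. Pushed inwards on its outer face it moves with the bolt, from 178 mm to 142 mm from the axis. Nothing beside or behind it is higher than 48 mm; a keeper 56 mm high ends at 134 mm
- lock_bolt (a joint): travel of the steel bolt towards the axis, m: 0 drawn back, 0.036 home against its stop. 14 mm wide, 10 mm high, nose tapering to 8 mm and 6 mm short of the rim when drawn back. It strikes the rim unless the slot faces it, and centres the disc if the slot is within about 8 mm of its line. It slides against about 3 N and stays where left
- pin_board: round plywood board, 100 mm across and 10 mm thick, on the middle of the disc and turning with it, bearing seven 22 mm coated balls within 44 mm of the axis, whose pins reach 108 mm above the bench; origin at the centre of its underside (48 mm above the bench). Not to be touched
- drying_tray: loose pine tray 212 x 146 x 34 mm with twenty black balls on pins, pin tops 84 mm above the bench; origin at the centre of its underside. To be left alone
- lacquer_jar: loose closed amber jar with black cap, 64 mm across, 85 mm high; origin at the centre of its underside. To be left alone
- test_piece: loose wooden block 50 x 50 x 28 mm with one brown 28 mm ball on a pin, 84 mm high in all; origin at the centre of its underside. To be left alone
- pin_cup: loose white ceramic cup of pins, 64 mm across, 92 mm high; origin at the centre of its underside. To be left alone

How it is judged:
By the outcome, as a careful person would: the job done as asked, in the order asked, and still so for the second after the job is handed in, with the robot touching nothing.
It also fails if it takes over 58 s, if anything falls off the work surface, if the arm or the gripper's body presses on something with over 40 N, if the wrist force passes 120 N, or if a joint passes its speed limit or range.

## Robot

A 7-joint arm with a two-finger parallel gripper is mounted at the origin on the work surface. World frame = base frame: x ahead of the robot, y to its left, z up, the work surface at z = 0. Lengths are in m, angles in rad, forces in N, time in s.
With the tool pointing down it reaches from about 0.4 to 0.85 m from the base axis. Payload 10.4 kg.
Tool frame: the origin (TCP) lies on the mounting face of the last link; the fingertips stand r.tips_ahead ahead of it and the grasp point (between the pads) lies 164 mm ahead of it (r.tips_ahead is the distance from the TCP to the fingertips, in m); z points along the fingers, y is the line along which they close (so a half turn about z gives the same grasp; the last joint's range is limited). The gripper opens to 87 mm and grips with 3 to 60 N. Pads are 19 mm wide; open, the fingers measure 117 mm over their backs; the gripper's body (75 mm by 190 mm) begins 51 mm behind the grasp point.
Start: joints at [1.309, 0.332, -0.065, 1.46, 0.022, 1.35, -0.088], TCP at [0.148, -0.607, 0.405] pointing down, gripper open.
Joint ranges: [-2.6, 2.6], [-0.5, 2.12], [-1.47, 1.34], [0.16, 2.42], [-1.27, 4.41], [0.06, 2.06], [-2.6, 2.6]. Speed limits (rad/s): [2.22, 2.22, 2.79, 2.79, 3.14, 3.14, 3.14].

## Interface

Orientations are given as a unit quaternion [x, y, z, w].
In Python, from bench import telemetry, imaging, job, r gives the robot as it stands.
- The arm moves only by the tool move_arm, never from a script. Its argument "steps" is a list of rows, each an object of numbers: "dx", "dy", "dz": the shift along the tool's x, y, z in cm; "spin": the turn about the tool's z in rad. In form: [{"dx": .., "dy": .., "dz": .., "spin": ..}, ...]. A call has 1 to 12 rows; each row shifts and turns the commanded pose from where the row before left it, along the tool's axes as they then stand; what a row does not reach is not made up. A row lasts 1/10 s, in which the tool goes at most 50 mm and 8.59 degrees, less where a joint would pass 70% of its speed; a pose out of reach is approached as far as the arm can. A call with a gripper value outside its range is refused whole. "claw" is the finger opening in cm, from 0 to 8.7, set as the call begins (left out, the last holds). The fingers move at their own pace and stop on an object; "squeeze" is the grip in N (left out, the last holds). Time passes only in rows, so rows that do not move let the fingers close. It gives the time, the measured TCP pose, the force, the opening and the grip force at its end, in the units of the state.
- telemetry.read_state(): the state, without advancing time (a new reading comes with each control period).
- imaging.camera(name): name is "side" or "top" or "wrist"; returns a dict with "img" (480x640x3 uint8, red, green, blue), "camera_matrix" (3x3 intrinsics, pixels), "R" (3x3) and "t" (3): a world point X has camera coordinates R X + t. Camera axes: x right, y down, z forward; pixel columns grow to the right and rows downward; lengths in m; the calibration is good to about 2 mm. A picture is of the moment at which its call begins. There is no depth.
- job.close_job(): hands the job in; it is judged then, once.
The state is a dict: "time": time; "joint_positions": joint angles; "joint_vel": joint speeds; "joint_torque": joint torques, N m; "ee_pos": TCP position; "eef_rot": TCP orientation; "ft_force": force on the tool from outside, world axes, zero at the start; "torque": the same for the moment, N m; "width": finger opening in m; "grip_force": force on a finger pad.
Only numpy, scipy, OpenCV 4.12 (cv2) and the standard library are available. Lean on these libraries where they do the work, as an engineer would, in place of code of your own. Each camera call takes 0.05 s, during which the arm holds its last target. There are 200 camera calls.

## Working session

There is one attempt and no reset: what is moved stays moved. The work goes in short steps, Python scripts to look and compute and a tool call to move; the robot and the scene stay as the last step left them, time stands still between calls to the robot, and variables do not carry over. Pictures are saved under pics/ and viewed, at most 10 in all, crops included, and the job is handed in when it is done.

Besides the shell and the picture viewer there is one more tool, called after "Request:" by a JSON object that holds its "api" and its "payload". move_arm: Moves the arm, as the interface text tells. Its arguments: {"type":"object","properties":{"steps":{"type":"array","items":{"type":"object","properties":{"dx":{"type":"number"},"dy":{"type":"number"},"dz":{"type":"number"},"spin":{"type":"number"}}}},"claw":{"type":"number"},"squeeze":{"type":"number"}},"required":["steps"]}

```bash
mkdir -p pics
python3 - <<'E'
from bench import telemetry, imaging, job, r
import cv2
s=telemetry.read_state();print(s['time'],s['ee_pos'],s['eef_rot'],s['width'],r.tips_ahead)
for n in['top','side']:
    c=imaging.camera(n);cv2.imwrite(f'pics/{n}0.png',c['img'][:,:,::-1]);print(n,c['camera_matrix'].tolist(),c['R'].tolist(),c['t'].tolist())
E
```

```text
0.0 [ 0.1478273  -0.60713492  0.4039387 ] [ 9.92879257e-01  1.19122874e-01 -1.22438077e-04 -7.12710204e-04] 0.0871528419875562 0.1822
top [[489.66900243876813, 0.0, 320.09966074343123], [0.0, 489.66900243876813, 240.04829022540716], [0.0, 0.0, 1.0]] [[0.007433975298179266, -0.9996675637934965, -0.02468801147200384], [-0.9834194083994782, -0.002835140252837008, -0.18132354828583935], [0.18119327579821068, 0.02562662441529271, -0.9831135605445542]] [-0.017167732416865058, 0.5889301465146887, 1.2727812372220948]
side [[524.0829652728974, 0.0, 324.4004749193703], [0.0, 524.0829652728974, 249.28652234729935], [0.0, 0.0, 1.0]] [[-0.9808237203601113, -0.19488604289125436, 0.0020639440734082867], [-0.14288797075864887, 0.7118449425694854, -0.6876480244650759], [0.1325437942395852, -0.6747564064345252, -0.7260412760884467]] [0.5719135957428989, 0.17149905191095388, 1.0272954369125078]
```

View pics/top0.png

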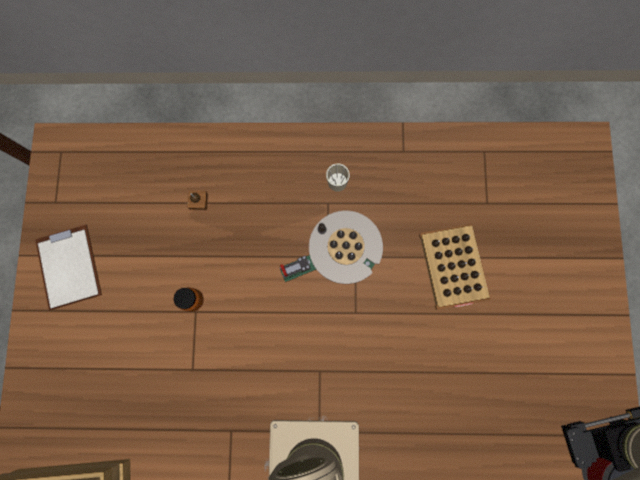

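View pics/side0.png

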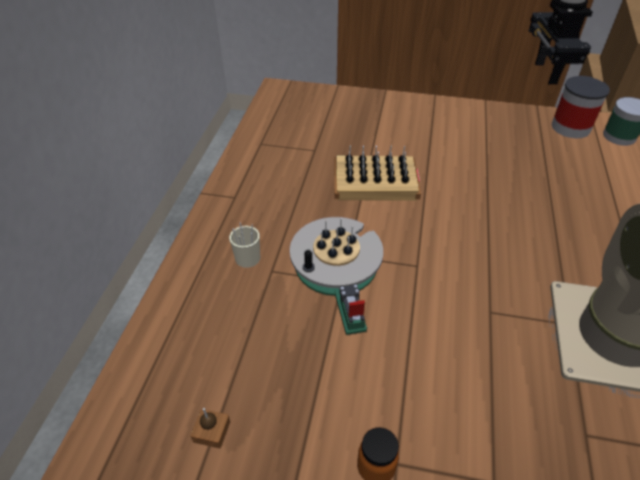

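The top view shows the disc centre at about (346,247), slot at (370,264), handle at (322,229) and red plate at about (284,271). The side view shows the red plate at (356,310) and the handle at (308,260).

```bash
cat > h.py <<'E'
import numpy as np, cv2
from bench import telemetry, imaging, job, r
def back(c,u,v,z):
    K,R,t=map(np.array,(c['camera_matrix'],c['R'],c['t']))
    d=R.T@np.linalg.inv(K)@[u,v,1]; o=-R.T@t
    return o+d*(z-o[2])/d[2]
def proj(c,X):
    K,R,t=map(np.array,(c['camera_matrix'],c['R'],c['t']))
    p=K@(R@np.array(X)+t); return p[:2]/p[2]
E
python3 - <<'E'
from h import *
out=[]
for n,(x0,y0,w,h) in {'top':(270,200,125,95),'side':(270,200,125,140)}.items():
    c=imaging.camera(n);im=c['img'][:,:,::-1]
    out.append(cv2.resize(im[y0:y0+h,x0:x0+w],(400,int(400*h/w)),interpolation=cv2.INTER_CUBIC))
    hsv=cv2.cvtColor(im.copy(),cv2.COLOR_BGR2HSV)
    red=cv2.inRange(hsv,(0,150,60),(6,255,255))|cv2.inRange(hsv,(172,150,60),(180,255,255))
    m=np.zeros_like(red);m[y0:y0+h,x0:x0+w]=red[y0:y0+h,x0:x0+w]
    v,u=np.nonzero(m);print(n,'red',u.mean(),v.mean(),u.min(),u.max(),v.min(),v.max(),len(u),back(c,u.mean(),v.mean(),.07))
    if n=='top':
        g=cv2.inRange(hsv,(0,0,110),(180,40,255));m=np.zeros_like(g);m[205:290,300:390]=g[205:290,300:390]
        k=max(cv2.findContours(m,0,2)[0],key=cv2.contourArea);(u0,v0),rad=cv2.minEnclosingCircle(k)
        e=cv2.fitEllipse(cv2.convexHull(k));print(u0,v0,rad,e,back(c,*e[0],.048))
        print('handle',back(c,322,229,.099),'slot',back(c,370,264,.048))
H=max(o.shape[0] for o in out)
cv2.imwrite('pics/crop1.png',np.hstack([cv2.copyMakeBorder(o,0,H-o.shape[0],0,0,0) for o in out]))
E
```

```text
top red 283.28125 269.6875 281 286 265 275 32 [0.50584033 0.08246889 0.07      ]
345.3450927734375 247.4445343017578 36.92348098754883 ((345.3479309082031, 246.88572692871094), (72.17437744140625, 73.53584289550781), 82.95648193359375) [ 0.57140535 -0.08255561  0.048     ]
handle [ 0.61015712 -0.02007146  0.099     ] slot [ 0.5249372  -0.14869979  0.048     ]
side red 356.56476683937825 307.6683937823834 349 364 300 315 193 [0.50502396 0.08263174 0.07      ]
```

View pics/crop1.png

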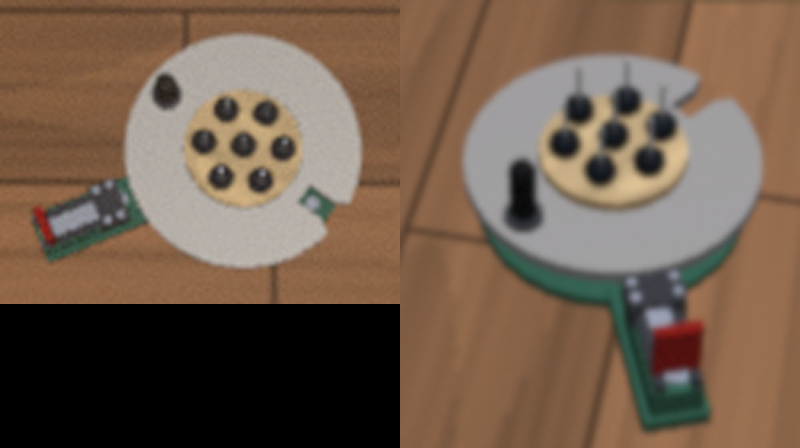

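```bash
cat >> h.py <<'E'
from scipy.spatial.transform import Rotation as Ro
HUB=np.array([.5714,-.0825])
def goto(x,y,ztip,yawdeg):
    s=telemetry.read_state();R=Ro.from_quat(s['eef_rot']).as_matrix()
    yaw=np.degrees(np.arctan2(R[1,0],R[0,0]))
    d=R.T@(np.array([x,y,ztip+r.tips_ahead])-s['ee_pos'])*100
    sp=-((yawdeg-yaw+180)%360-180)
    print('t',s['time'],'yaw',yaw,'dxyz cm',d.round(2),'spin',np.radians(sp).round(3),'tip',s['ee_pos'].round(4),'F',s['ft_force'].round(1),'j',np.round(s['joint_positions'],2))
def pol(rad,a,off=(0,0)):
    a=np.radians(a);e=np.array([np.cos(a),np.sin(a)]);n=np.array([-e[1],e[0]])
    return HUB+rad*e+off*n if np.isscalar(off) else HUB+rad*e
E
python3 - <<'E'
from h import *
p=pol(.08,68,.0185);print(p);goto(*p,.2,158)
E
```

```text
[ 0.58421563 -0.00139507]
t 0.2 yaw 13.680832837296645 dxyz cm [ 56.73 -48.54   2.24] spin -2.519 tip [ 0.1478 -0.6072  0.4043] F [-0.8  0.3 -0.4] j [ 1.31  0.33 -0.06  1.46  0.02  1.35 -0.09]
```

Request:
{"api": "move_arm", "payload": {"steps": [{"dx":2.84,"dy":-2.43},{"dx":2.84,"dy":-2.43},{"dx":2.84,"dy":-2.43},{"dx":2.84,"dy":-2.43},{"dx":2.84,"dy":-2.43},{"dx":2.84,"dy":-2.43},{"dx":2.84,"dy":-2.43},{"dx":2.84,"dy":-2.43},{"dx":2.84,"dy":-2.43},{"dx":2.84,"dy":-2.43}], "claw": 0}}

```text
$.steps[0]: bad value
```

Request:
{"api": "move_arm", "payload": {"steps": [{"dx":2.84,"dy":-2.43},{"dx":2.84,"dy":-2.43},{"dx":2.84,"dy":-2.43},{"dx":2.84,"dy":-2.43},{"dx":2.84,"dy":-2.43},{"dx":2.84,"dy":-2.43},{"dx":2.84,"dy":-2.43},{"dx":2.84,"dy":-2.43},{"dx":2.84,"dy":-2.43},{"dx":2.84,"dy":-2.43}]}}

```text
$.steps[0]: bad value
```

Request:
{"api": "move_arm", "payload": {"steps": [{"spin":-0.14},{"spin":-0.14},{"spin":-0.14},{"spin":-0.14},{"spin":-0.14},{"spin":-0.14},{"spin":-0.14},{"spin":-0.14},{"spin":-0.14}]}}

```text
$.steps[0]: bad value
```

Request:
{"api": "move_arm", "payload": {"steps": [{"spin":-0.14},{"spin":-0.14},{"spin":-0.14},{"spin":-0.14},{"spin":-0.14},{"spin":-0.14},{"spin":-0.14},{"spin":-0.14},{"spin":-0.14},{}]}}

```text
$.steps[0]: bad value
```

Run:
```python
from h import *
p=pol(.08,68,.0185);goto(*p,.065,158)
c=imaging.camera('wrist');cv2.imwrite('pics/w1.png',c['img'][:,:,::-1])
print(proj(c,[*HUB,.048]),proj(c,[*pol(.08,56),.099]),proj(c,[*pol(.08,56),.053]),proj(c,[*p,.065]))
for a in(52,54,56,58,60):print(a,proj(c,[*pol(.1,a+180),.048]))
```

```text
t 0.2 yaw 13.680832837296645 dxyz cm [ 56.73 -48.53  15.74] spin -2.519 tip [ 0.1478 -0.6072  0.4043] F [-0.8  0.3 -0.4] j [ 1.31  0.33 -0.06  1.46  0.02  1.35 -0.09]
[-466.56184693 -800.85769078] [ -992.82644258 -1412.17738515] [ -671.6218627  -1037.25312446] [ -744.04252298 -1002.34277691]
52 [-284.00752124 -571.70128728]
54 [-280.85213126 -577.58122687]
56 [-277.88610793 -583.74093253]
58 [-275.1136739  -590.17719651]
60 [-272.539007   -596.88657158]
```

View pics/w1.png

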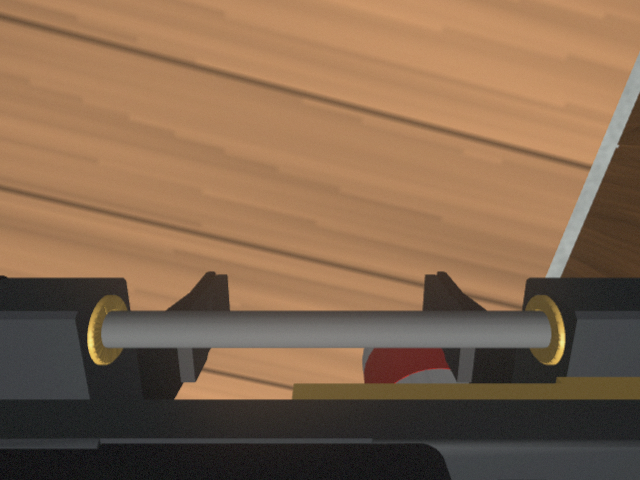

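The picture shows only bare bench with the open fingers at (215,300) and (440,300). The rows were refused because they need all four keys, so the arm hasn't moved.

Request:
{"api": "move_arm", "payload": {"steps": [{"dx":2.84,"dy":-2.43,"dz":0,"spin":0},{"dx":2.84,"dy":-2.43,"dz":0,"spin":0},{"dx":2.84,"dy":-2.43,"dz":0,"spin":0},{"dx":2.84,"dy":-2.43,"dz":0,"spin":0},{"dx":2.84,"dy":-2.43,"dz":0,"spin":0},{"dx":2.84,"dy":-2.43,"dz":0,"spin":0},{"dx":2.84,"dy":-2.43,"dz":0,"spin":0},{"dx":2.84,"dy":-2.43,"dz":0,"spin":0},{"dx":2.84,"dy":-2.43,"dz":0,"spin":0},{"dx":2.84,"dy":-2.43,"dz":0,"spin":0}], "claw": 0}}

```text
time: 1.25
ee_pos: [0.3669, -0.3026, 0.4049]
eef_rot: [0.993, 0.119, 0.0, 0.0]
ft_force: [1.0, -0.6, -0.7]
width: 0.0147
grip_force: 0.0
```

Request:
{"api": "move_arm", "payload": {"steps": [{"dx":2.84,"dy":-2.43,"dz":0,"spin":0},{"dx":2.84,"dy":-2.43,"dz":0,"spin":0},{"dx":2.84,"dy":-2.43,"dz":0,"spin":0},{"dx":2.84,"dy":-2.43,"dz":0,"spin":0},{"dx":2.84,"dy":-2.43,"dz":0,"spin":0},{"dx":2.84,"dy":-2.43,"dz":0,"spin":0},{"dx":2.84,"dy":-2.43,"dz":0,"spin":0},{"dx":2.84,"dy":-2.43,"dz":0,"spin":0},{"dx":2.84,"dy":-2.43,"dz":0,"spin":0},{"dx":2.84,"dy":-2.43,"dz":0,"spin":0}]}}

```text
time: 2.25
ee_pos: [0.5855, 0.0004, 0.4047]
eef_rot: [0.993, 0.119, 0.0, 0.0]
ft_force: [0.5, 0.6, 0.3]
width: 0.0002
grip_force: 0.0
```

Request:
{"api": "move_arm", "payload": {"steps": [{"dx":0,"dy":0,"dz":0,"spin":-0.14},{"dx":0,"dy":0,"dz":0,"spin":-0.14},{"dx":0,"dy":0,"dz":0,"spin":-0.14},{"dx":0,"dy":0,"dz":0,"spin":-0.14},{"dx":0,"dy":0,"dz":0,"spin":-0.14},{"dx":0,"dy":0,"dz":0,"spin":-0.14},{"dx":0,"dy":0,"dz":0,"spin":-0.14},{"dx":0,"dy":0,"dz":0,"spin":-0.14},{"dx":0,"dy":0,"dz":0,"spin":-0.14}]}}

```text
time: 3.15
ee_pos: [0.5847, -0.0008, 0.4047]
eef_rot: [0.73, 0.683, -0.0, 0.0]
ft_force: [-1.0, 0.8, 1.2]
width: 0.0003
grip_force: 0.0
```

Request:
{"api": "move_arm", "payload": {"steps": [{"dx":0,"dy":0,"dz":0,"spin":-0.14},{"dx":0,"dy":0,"dz":0,"spin":-0.14},{"dx":0,"dy":0,"dz":0,"spin":-0.14},{"dx":0,"dy":0,"dz":0,"spin":-0.14},{"dx":0,"dy":0,"dz":0,"spin":-0.14},{"dx":0,"dy":0,"dz":0,"spin":-0.14},{"dx":0,"dy":0,"dz":0,"spin":-0.14},{"dx":0,"dy":0,"dz":0,"spin":-0.14},{"dx":0,"dy":0,"dz":0,"spin":-0.14},{"dx":0,"dy":0,"dz":0,"spin":0}]}}

```text
time: 4.15
ee_pos: [0.5848, -0.001, 0.4045]
eef_rot: [0.189, 0.982, 0.0, -0.0]
ft_force: [-0.9, -0.4, -0.4]
width: 0.0005
grip_force: 0.0
```

Run:
```python
from h import *
p=pol(.08,68,.0185);goto(*p,.065,158)
c=imaging.camera('wrist');cv2.imwrite('pics/w2.png',c['img'][:,:,::-1])
print(proj(c,[*HUB,.048]),proj(c,[*pol(.08,56),.099]),proj(c,[*pol(.08,56),.053]),proj(c,[*p,.065]))
for a in(52,54,56,58,60):print(a,proj(c,[*pol(.1,a+180),.048]))
```

```text
t 4.15 yaw 158.1807959620651 dxyz cm [ 0.03 -0.06 15.73] spin 0.003 tip [ 0.5848 -0.001   0.4045] F [-0.9 -0.4 -0.4] j [ 0.74  0.43 -1.06  1.53  0.38  1.4   0.85]
[233.505826   231.44806458] [320.93584132 269.38047502] [321.59149614 251.30747602] [323.54178888 215.49391252]
52 [121.04216938 200.4326809 ]
54 [120.52473774 204.25098566]
56 [120.14984753 208.08310755]
58 [119.91686444 211.92404649]
60 [119.82497035 215.76886715]
```

View pics/w2.png

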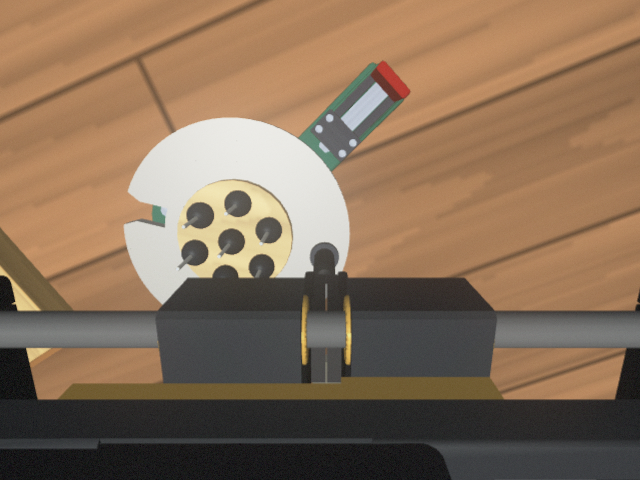

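The wrist view shows the slot mouth at (125,208), which puts the handle at 56°. The handle collar at (323,255) agrees with the estimate. I'll descend behind the handle now.

Request:
{"api": "move_arm", "payload": {"steps": [{"dx":0,"dy":0,"dz":2.6,"spin":0},{"dx":0,"dy":0,"dz":2.6,"spin":0},{"dx":0,"dy":0,"dz":2.6,"spin":0},{"dx":0,"dy":0,"dz":2.6,"spin":0},{"dx":0,"dy":0,"dz":2.6,"spin":0},{"dx":0,"dy":0,"dz":2.6,"spin":0},{"dx":0,"dy":0,"dz":0,"spin":0}]}}

```text
time: 4.9
ee_pos: [0.5836, -0.0012, 0.2457]
eef_rot: [0.192, 0.981, -0.001, -0.003]
ft_force: [-0.6, -0.5, 0.2]
width: 0.0003
grip_force: 0.0
```

Request:
{"api": "move_arm", "payload": {"steps": [{"dx":-0.564,"dy":0.11,"dz":0,"spin":0.07},{"dx":-0.564,"dy":0.11,"dz":0,"spin":0.07},{"dx":-0.564,"dy":0.11,"dz":0,"spin":0.07},{"dx":-0.564,"dy":0.11,"dz":0,"spin":0.07},{"dx":-0.564,"dy":0.11,"dz":0,"spin":0.07},{"dx":-0.564,"dy":0.11,"dz":0,"spin":0.07}]}}

```text
time: 5.5
ee_pos: [0.6171, -0.0125, 0.2504]
eef_rot: [0.393, 0.919, 0.0, 0.0]
ft_force: [-1.6, 0.9, 0.4]
width: 0.0005
grip_force: 0.9
```

```bash
cat >> h.py <<'E'
def where():
    s=telemetry.read_state();yaw=Ro.from_quat(s['eef_rot']).as_matrix();a=np.degrees(np.arctan2(yaw[1,0],yaw[0,0]))
    f=a-90;d=s['ee_pos'][:2]-HUB;e=np.array([np.cos(np.radians(f)),np.sin(np.radians(f))])
    print('t',s['time'],'phi',f,'rad',d@e,'tan',d@[-e[1],e[0]],'tipz',s['ee_pos'][2]-r.tips_ahead,'F',s['ft_force'].round(1),'j',np.round(s['joint_positions'],2))
E
python3 -c "
from h import *
where()"
```

```text
t 5.5 phi 43.699020669713605 rad 0.08143806538252153 tan 0.019042470205729897 tipz 0.06819135904834259 F [-1.6  0.9  0.4] j [ 0.59  0.6  -0.85  1.62  0.48  1.15  0.38]
```

Request:
{"api": "move_arm", "payload": {"steps": [{"dx":-0.564,"dy":0.11,"dz":0,"spin":0.07},{"dx":-0.564,"dy":0.11,"dz":0,"spin":0.07},{"dx":-0.564,"dy":0.11,"dz":0,"spin":0.07},{"dx":-0.564,"dy":0.11,"dz":0,"spin":0.07},{"dx":-0.564,"dy":0.11,"dz":0,"spin":0.07},{"dx":-0.564,"dy":0.11,"dz":0,"spin":0.07},{"dx":-0.564,"dy":0.11,"dz":0,"spin":0.07},{"dx":-0.564,"dy":0.11,"dz":0,"spin":0.07},{"dx":-0.564,"dy":0.11,"dz":0,"spin":0.07},{"dx":-0.564,"dy":0.11,"dz":0,"spin":0.07},{"dx":-0.564,"dy":0.11,"dz":0,"spin":0.07},{"dx":-0.564,"dy":0.11,"dz":0,"spin":0.07}]}}

```text
time: 6.7
ee_pos: [0.6539, -0.0684, 0.2506]
eef_rot: [0.734, 0.679, 0.001, 0.0]
ft_force: [1.6, 2.4, -1.9]
width: 0.0006
grip_force: 1.3
```

```bash
python3 -c "
from h import *
where()"
```

```text
t 6.7 phi -4.40598505565282 rad 0.08114441237486354 tan 0.020394553541846383 tipz 0.06836972928541754 F [ 1.6  2.4 -1.9] j [ 0.51  0.61 -0.66  1.51  0.4   1.16 -0.3 ]
```

Request:
{"api": "move_arm", "payload": {"steps": [{"dx":-0.564,"dy":0.11,"dz":0,"spin":0.07},{"dx":-0.564,"dy":0.11,"dz":0,"spin":0.07},{"dx":-0.564,"dy":0.11,"dz":0,"spin":0.07},{"dx":-0.564,"dy":0.11,"dz":0,"spin":0.07},{"dx":-0.564,"dy":0.11,"dz":0,"spin":0.07},{"dx":-0.564,"dy":0.11,"dz":0,"spin":0.07},{"dx":-0.564,"dy":0.11,"dz":0,"spin":0.07},{"dx":-0.564,"dy":0.11,"dz":0,"spin":0.07},{"dx":-0.564,"dy":0.11,"dz":0,"spin":0.07},{"dx":-0.564,"dy":0.11,"dz":0,"spin":0.07},{"dx":-0.564,"dy":0.11,"dz":0,"spin":0.07},{"dx":0,"dy":0,"dz":0,"spin":0}]}}

```text
time: 7.9
ee_pos: [0.6394, -0.1297, 0.2505]
eef_rot: [0.935, 0.354, 0.001, 0.001]
ft_force: [-0.4, 0.2, -0.1]
width: 0.0006
grip_force: 0.0
```

Run:
```python
from h import *
where()
out=[]
for n,(x0,y0,w,h) in {'top':(270,200,125,95),'side':(270,200,125,140)}.items():
    c=imaging.camera(n);im=c['img'][:,:,::-1]
    out.append(cv2.resize(im[y0:y0+h,x0:x0+w],(400,int(400*h/w)),interpolation=cv2.INTER_CUBIC))
    for a in(111.7,120,127):print(n,a,(proj(c,[*pol(.1,a),.048])-[x0,y0])*3.2,(proj(c,[*pol(.08,a-180),.099])-[x0,y0])*3.2)
H=max(o.shape[0] for o in out)
cv2.imwrite('pics/crop2.png',np.hstack([cv2.copyMakeBorder(o,0,H-o.shape[0],0,0,0) for o in out]))
```

```text
t 7.9 phi -48.4839723787386 rad 0.08043737563243278 tan 0.01958453374117096 tipz 0.06827186207880079 F [-0.4  0.2 -0.1] j [ 0.5   0.56 -0.51  1.53  0.29  1.12 -0.91]
top 111.7 [130.95162127 192.87586486] [333.65937809 104.17742273]
top 120 [138.26843533 208.22444727] [327.31435213  91.6759043 ]
top 127 [146.15294877 220.27218472] [320.60111365  81.92753662]
side 111.7 [246.81029969 268.13148238] [193.52437305  19.40889356]
side 120 [268.8202992  263.69993905] [177.05979541  22.26248965]
side 127 [286.37915856 258.10271499] [163.72498656  25.90382512]
```

View pics/crop2.png

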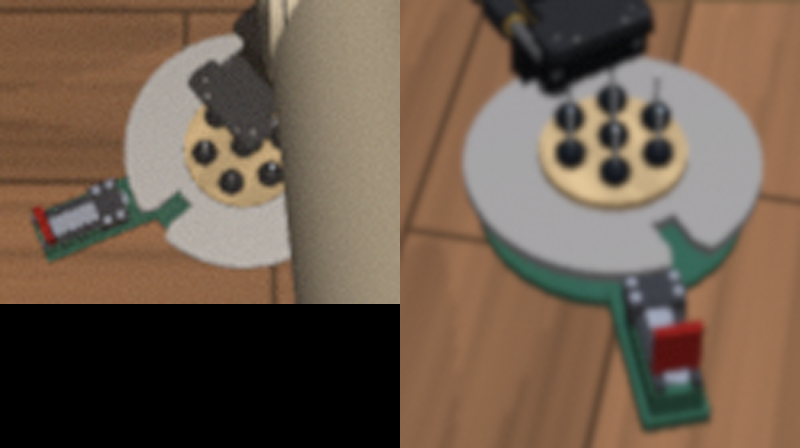

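The slot mouth is at about (691,260) in the side panel, at 128–130°, so it is about 17° short of the bolt line. I'll push on slowly.

Request:
{"api": "move_arm", "payload": {"steps": [{"dx":-0.4,"dy":0.08,"dz":0,"spin":0.05},{"dx":-0.4,"dy":0.08,"dz":0,"spin":0.05},{"dx":-0.4,"dy":0.08,"dz":0,"spin":0.05},{"dx":-0.4,"dy":0.08,"dz":0,"spin":0.05},{"dx":-0.24,"dy":0.05,"dz":0,"spin":0.03},{"dx":-0.24,"dy":0.05,"dz":0,"spin":0.03},{"dx":-0.16,"dy":0.03,"dz":0,"spin":0.02},{"dx":0,"dy":0,"dz":0,"spin":0},{"dx":0,"dy":0,"dz":0,"spin":0}]}}

```text
time: 8.9
ee_pos: [0.6235, -0.1457, 0.2488]
eef_rot: [0.975, 0.223, -0.0, 0.0]
ft_force: [0.9, -1.5, 0.8]
width: 0.0005
grip_force: 0.7
```

Run:
```python
from h import *
where()
out=[]
for n,(x0,y0,w,h) in {'top':(290,230,60,60),'side':(320,240,60,60)}.items():
    c=imaging.camera(n);im=c['img'][:,:,::-1]
    out.append(cv2.resize(im[y0:y0+h,x0:x0+w],(400,400),interpolation=cv2.INTER_CUBIC))
    for a in(108,111.7,115):print(n,a,(proj(c,[*pol(.1,a),.048])-[x0,y0])*6.67,(proj(c,[*pol(.064,a),.048])-[x0,y0])*6.67)
cv2.imwrite('pics/crop3.png',np.hstack(out))
```

```text
t 8.9 phi -64.2508658083403 rad 0.07956282621926201 tan 0.019454359634953646 tipz 0.0665991200665684 F [ 0.9 -1.5  0.8] j [ 0.5   0.53 -0.45  1.57  0.25  1.1  -1.13]
top 108 [134.31004782 187.05811553] [218.93962523 160.22679829]
top 111.7 [139.55228558 201.92563081] [222.3380232  169.71583959]
top 115 [145.04660533 214.89420992] [225.88997492 177.98785547]
side 108 [159.90166481 294.52815378] [143.21361912 205.21793035]
side 111.7 [180.94521843 292.08655859] [156.38487238 203.72617126]
side 115 [199.44427411 289.02918768] [167.97329817 201.8568524 ]
```

View pics/crop3.png

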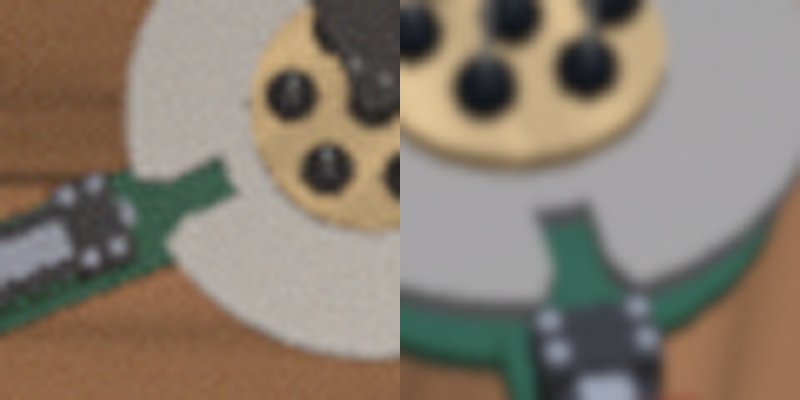

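The slot's inner end is at (165,210) in the side panel and (228,175) in the top one. That puts the slot at about 114°, 2.5° off the line. I'll nudge it about 2.5° more, then back off and rise.

Request:
{"api": "move_arm", "payload": {"steps": [{"dx":-0.16,"dy":0.03,"dz":0,"spin":0.02},{"dx":-0.16,"dy":0.03,"dz":0,"spin":0.02},{"dx":0,"dy":0,"dz":0,"spin":0},{"dx":0,"dy":0,"dz":0,"spin":0},{"dx":1.0,"dy":0,"dz":0,"spin":0},{"dx":0,"dy":0,"dz":-3,"spin":0},{"dx":0,"dy":0,"dz":-4,"spin":0},{"dx":0,"dy":0,"dz":-4,"spin":0},{"dx":0,"dy":0,"dz":0,"spin":0},{"dx":0,"dy":0,"dz":0,"spin":0}]}}

```text
time: 10.0
ee_pos: [0.6304, -0.143, 0.3594]
eef_rot: [0.979, 0.203, 0.001, 0.0]
ft_force: [-0.2, 0.2, -1.3]
width: 0.0005
grip_force: 0.0
```

Run:
```python
from h import *
goto(*pol(.215,111.7),.18,21.7)
```

```text
t 10.0 yaw 23.45259571045357 dxyz cm [ -2.35 -29.39  -0.3 ] spin 0.031 tip [ 0.6304 -0.143   0.3594] F [-0.2  0.2 -1.3] j [ 0.5   0.45 -0.47  1.44  0.2   1.3  -1.14]
```

Request:
{"api": "move_arm", "payload": {"steps": [{"dx":-0.3,"dy":-3.67,"dz":0,"spin":0},{"dx":-0.3,"dy":-3.67,"dz":0,"spin":0},{"dx":-0.3,"dy":-3.67,"dz":0,"spin":0},{"dx":-0.3,"dy":-3.67,"dz":0,"spin":0},{"dx":-0.3,"dy":-3.67,"dz":0,"spin":0},{"dx":-0.3,"dy":-3.67,"dz":0,"spin":0},{"dx":-0.3,"dy":-3.67,"dz":0,"spin":0},{"dx":-0.3,"dy":-3.67,"dz":0,"spin":0},{"dx":0,"dy":0,"dz":0,"spin":0.03},{"dx":0,"dy":0,"dz":0,"spin":0}]}}

```text
time: 11.0
ee_pos: [0.4909, 0.1168, 0.3577]
eef_rot: [0.982, 0.189, -0.001, 0.0]
ft_force: [0.9, -0.6, -0.3]
width: 0.0
grip_force: 0.0
```

Run:
```python
from h import *
goto(*pol(.215,111.7),.06,21.7)
out=[]
for n,(x0,y0,w,h) in {'wrist':(0,0,640,480),'side':(320,240,60,45)}.items():
    c=imaging.camera(n);im=c['img'][:,:,::-1]
    out.append(cv2.resize(im[y0:y0+h,x0:x0+w],(400,300),interpolation=cv2.INTER_CUBIC))
    for a in(108,111.7,115):print(n,a,(proj(c,[*pol(.1,a),.048])-[x0,y0])*400/w,(proj(c,[*pol(.064,a),.048])-[x0,y0])*400/w,(proj(c,[*pol(.178,a),.088])-[x0,y0])*400/w)
cv2.imwrite('pics/crop4.png',np.hstack(out))
```

```text
t 11.0 yaw 21.761295943524374 dxyz cm [ 1.400e-01 -1.000e-02  1.155e+01] spin 0.001 tip [0.4909 0.1168 0.3577] F [ 0.9 -0.6 -0.3] j [ 0.28  0.15 -0.65  1.81  0.1   1.21 -1.59]
wrist 108 [298.94150403 135.77194913] [328.33746243 137.66807613] [239.50246467 139.53566827]
wrist 111.7 [298.21666453 140.94163761] [327.76540147 140.96949281] [238.71962576 150.05821787]
wrist 115 [297.86435324 145.50344189] [327.44281589 143.89415054] [238.62080505 159.23845965]
side 108 [159.82175393 294.3809633 ] [143.1420481  205.11537267] [204.11914041 417.22279185]
side 111.7 [180.85479103 291.94058829] [156.30671902 203.62435908] [244.64471907 412.3631247 ]
side 115 [199.34460181 288.88474531] [167.88935349 201.75597441] [280.19413188 406.28733192]
```

View pics/crop4.png

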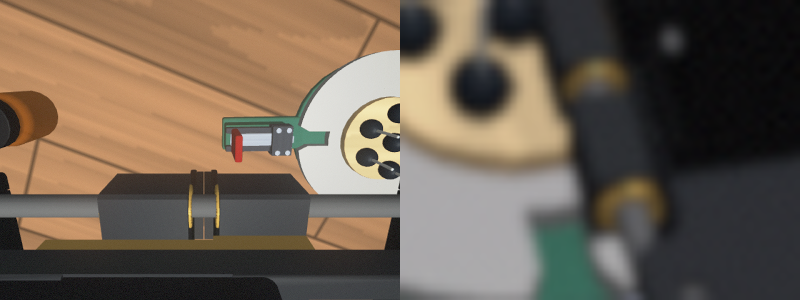

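The slot's inner end at (328,138) lies on the line of the bolt at (260,140), within about 3 mm. The red plate is at (237,146). I'll descend outside the plate and push.

Request:
{"api": "move_arm", "payload": {"steps": [{"dx":0.1,"dy":0,"dz":2.8,"spin":0},{"dx":0,"dy":0,"dz":2.8,"spin":0},{"dx":0,"dy":0,"dz":2.8,"spin":0},{"dx":0,"dy":0,"dz":2.8,"spin":0},{"dx":0,"dy":0,"dz":0,"spin":0},{"dx":0,"dy":0.5,"dz":0,"spin":0},{"dx":0,"dy":0.5,"dz":0,"spin":0},{"dx":0,"dy":0.5,"dz":0,"spin":0},{"dx":0,"dy":0.5,"dz":0,"spin":0},{"dx":0,"dy":0.5,"dz":0,"spin":0},{"dx":0,"dy":0.5,"dz":0,"spin":0}]}}

```text
time: 12.2
ee_pos: [0.5036, 0.089, 0.2473]
eef_rot: [0.982, 0.189, 0.001, -0.0]
ft_force: [-0.1, 3.4, 3.5]
width: 0.0005
grip_force: 2.0
```

Run:
```python
from h import *
goto(*pol(.161,111.7),.062,21.7);print(np.linalg.norm(telemetry.read_state()['ee_pos'][:2]-HUB))
```

```text
t 12.2 yaw 21.731819188649634 dxyz cm [-0.04  2.34  0.31] spin 0.001 tip [0.5036 0.089  0.2473] F [-0.1  3.4  3.5] j [ 0.28  0.3  -0.61  1.91  0.2   1.   -1.61]
0.1844270302960077
```

Request:
{"api": "move_arm", "payload": {"steps": [{"dx":0,"dy":0.4,"dz":0,"spin":0},{"dx":0,"dy":0.4,"dz":0,"spin":0},{"dx":0,"dy":0.4,"dz":0,"spin":0},{"dx":0,"dy":0.4,"dz":0,"spin":0},{"dx":0,"dy":0.2,"dz":0,"spin":0},{"dx":0,"dy":0,"dz":0,"spin":0}]}}

```text
time: 12.8
ee_pos: [0.51, 0.0716, 0.2466]
eef_rot: [0.982, 0.188, -0.0, 0.0]
ft_force: [0.1, 0.6, 0.2]
width: -0.0001
grip_force: 0.5
```

Request:
{"api": "move_arm", "payload": {"steps": [{"dx":0,"dy":0.2,"dz":0,"spin":0},{"dx":0,"dy":0.2,"dz":0,"spin":0},{"dx":0,"dy":0,"dz":0,"spin":0}]}}

```text
time: 13.1
ee_pos: [0.5114, 0.0681, 0.2466]
eef_rot: [0.982, 0.188, -0.0, 0.0]
ft_force: [-0.9, 1.7, 0.3]
width: 0.0007
grip_force: 0.9
```

Request:
{"api": "move_arm", "payload": {"steps": [{"dx":0,"dy":0.2,"dz":0,"spin":0},{"dx":0,"dy":0,"dz":0,"spin":0}]}}

```text
time: 13.3
ee_pos: [0.5122, 0.0663, 0.2466]
eef_rot: [0.982, 0.188, -0.0, 0.0]
ft_force: [0.1, 3.2, -0.2]
width: 0.0007
grip_force: 1.0
```

Request:
{"api": "move_arm", "payload": {"steps": [{"dx":0,"dy":0.2,"dz":0,"spin":0},{"dx":0,"dy":0.1,"dz":0,"spin":0},{"dx":0,"dy":0,"dz":0,"spin":0}]}}

```text
time: 13.6
ee_pos: [0.5133, 0.0635, 0.2467]
eef_rot: [0.982, 0.188, -0.0, 0.0]
ft_force: [-0.0, 2.7, -0.4]
width: 0.0004
grip_force: 0.9
```

Request:
{"api": "move_arm", "payload": {"steps": [{"dx":0,"dy":0.2,"dz":0,"spin":0},{"dx":0,"dy":0.1,"dz":0,"spin":0},{"dx":0,"dy":0,"dz":0,"spin":0}]}}

```text
time: 13.9
ee_pos: [0.5141, 0.0618, 0.2466]
eef_rot: [0.982, 0.189, -0.0, -0.001]
ft_force: [-2.1, 5.9, 1.0]
width: 0.0002
grip_force: 3.5
```

Request:
{"api": "move_arm", "payload": {"steps": [{"dx":0,"dy":0.1,"dz":0,"spin":0},{"dx":0,"dy":0.1,"dz":0,"spin":0},{"dx":0,"dy":0,"dz":0,"spin":0}]}}

```text
time: 14.2
ee_pos: [0.5143, 0.0613, 0.2466]
eef_rot: [0.982, 0.189, -0.001, -0.002]
ft_force: [-5.5, 11.6, 1.9]
width: 0.0003
grip_force: 6.6
```

Request:
{"api": "move_arm", "payload": {"steps": [{"dx":0,"dy":0.1,"dz":0,"spin":0},{"dx":0,"dy":0.1,"dz":0,"spin":0},{"dx":0,"dy":0,"dz":0,"spin":0}]}}

```text
time: 14.5
ee_pos: [0.5146, 0.0609, 0.2466]
eef_rot: [0.982, 0.19, -0.001, -0.002]
ft_force: [-8.6, 17.2, 4.2]
width: 0.0003
grip_force: 9.8
```

Request:
{"api": "move_arm", "payload": {"steps": [{"dx":0,"dy":-1,"dz":0,"spin":0},{"dx":0,"dy":-1.5,"dz":0,"spin":0},{"dx":0,"dy":0,"dz":0,"spin":0},{"dx":0,"dy":-1,"dz":-3,"spin":0},{"dx":0,"dy":-1,"dz":-4,"spin":0},{"dx":0,"dy":-1,"dz":-4,"spin":0},{"dx":0,"dy":-3,"dz":0,"spin":0},{"dx":0,"dy":-4,"dz":0,"spin":0},{"dx":0,"dy":-4,"dz":0,"spin":0},{"dx":0,"dy":0,"dz":0,"spin":0},{"dx":0,"dy":0,"dz":0,"spin":0}]}}

```text
time: 15.6
ee_pos: [0.4548, 0.2107, 0.3568]
eef_rot: [0.982, 0.189, 0.0, 0.0]
ft_force: [0.1, -1.0, -0.6]
width: 0.0003
grip_force: 0.0
```

Run:
```python
from h import *
out=[]
for n,(x0,y0,w,h) in {'top':(270,200,125,95),'side':(300,220,90,110)}.items():
    c=imaging.camera(n);im=c['img'][:,:,::-1]
    out.append(cv2.resize(im[y0:y0+h,x0:x0+w],(400,int(400*h/w)),interpolation=cv2.INTER_CUBIC))
    hsv=cv2.cvtColor(im.copy(),cv2.COLOR_BGR2HSV)
    red=cv2.inRange(hsv,(0,150,60),(6,255,255))|cv2.inRange(hsv,(172,150,60),(180,255,255))
    m=np.zeros_like(red);m[y0:y0+h,x0:x0+w]=red[y0:y0+h,x0:x0+w]
    v,u=np.nonzero(m)
    if len(u):
        p=back(c,u.mean(),v.mean(),.07);print(n,p,len(u),np.linalg.norm(p[:2]-HUB))
H=max(o.shape[0] for o in out)
cv2.imwrite('pics/crop5.png',np.hstack([cv2.copyMakeBorder(o,0,H-o.shape[0],0,0,0) for o in out]))
print(telemetry.read_state()['ft_force'])
```

```text
top [0.52014949 0.05013347 0.07      ] 29 0.1421908991416653
side [0.52467017 0.05241598 0.07      ] 104 0.14277954660752423
[-0.10243227  0.01807018  0.2101778 ]
```

View pics/crop5.png

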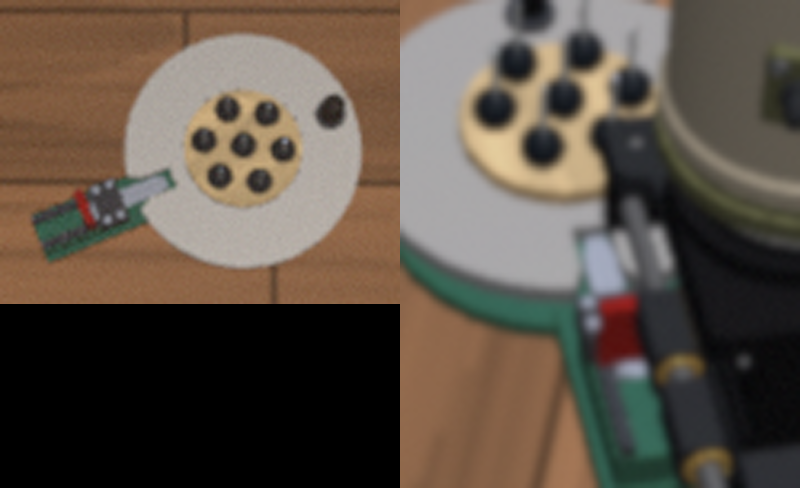

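The bolt's nose lies in the slot at (150,188). The plate, at (82,208), measures 142 mm from the axis, which is fully home, and the arm is clear.

```bash
python3 -c "
from bench import job
print(job.close_job())"
```

```text
the job is handed in; nothing more can be done
None
```

The turntable is turned and locked: the bolt is home in the slot with its plate about 142 mm from the axis, the arm is clear, and the job was handed in at about 16 s.

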